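Complete the cartons of dried-fruit cups

ROBOT

A 7-joint arm with a two-finger parallel gripper is mounted at the origin on the work surface. World frame = base frame: x ahead of the robot, y to its left, z up, the work surface at z = 0. Lengths are in m, angles in rad, forces in N, time in s.
With the tool pointing down it reaches from about 0.425 to 1.025 m from the base axis. Payload 9.4 kg.
Tool frame: the origin (TCP) lies at the very end of the fingers, on their centre line; the grasp point (between the pads) lies 19 mm behind it; z points along the fingers, y is the direction in which the jaws open and shut (so a half turn about z gives the same grasp; the last joint's range is limited). The gripper opens to 93 mm and grips with 3 to 60 N. Pads are 15 mm wide; open, the fingers measure 128 mm over their backs; the gripper's body (75 mm by 188 mm) begins 65 mm behind the grasp point.
Start: joints at [-1.215, 0.599, -0.003, 1.599, 0.002, 0.943, -0.08], TCP at [0.304, 0.658, 0.219] pointing down, gripper open.
Joint ranges: [-2.57, 2.57], [-0.35, 1.97], [-1.29, 1.29], [0.11, 2.56], [-1.05, 4.19], [0.11, 1.86], [-2.63, 2.63]. Speed limits (rad/s): [2.22, 2.22, 3.01, 3.01, 3.14, 3.14, 3.14].

INTERFACE

Orientations are given as a unit quaternion [w, x, y, z].
In Python, from workcell import ctrl gives the robot as it stands.
- The arm moves only by the tool move_arm, never from a script. Its argument "increments" is a list of rows, each a list of 6 numbers: the shift along the tool's x, y, z in mm, then the turn, a rotation vector about the tool's x, y, z in degrees. In form: [[dx, dy, dz, rx, ry, rz], ...]. A call has exactly 10 rows; each row is the pose to reach, as a shift and turn from the pose commanded when the call began, along the tool's axes at that moment; what a row does not reach only later rows make up. A row lasts 1/10 s, in which the tool goes at most 50 mm and 8.59 degrees, less where a joint would pass 70% of its speed; a pose out of reach is approached as far as the arm can. A call with a gripper value outside its range is refused whole. "hand" is the gripper's target within -1 to 1 (shut at 1, half-way at 0, fully open at -1), set as the call begins (left out, the last holds). The fingers move at their own pace and stop on an object; the grip force is fixed at half the most. Time passes only in rows, so rows that repeat a pose let the fingers close, or fill a call up. It gives the time, the measured TCP pose, the force and the opening at its end, in the units of the state.
- ctrl.read_state(): the state, without advancing time (a new reading comes with each control period).
- ctrl.capture(name): name is "scene" or "top" or "wrist"; returns a dict with "img" (384x512x3 uint8, blue, green, red), "camera_matrix" (3x3 intrinsics, pixels), "dist" ([k1, k2, p1, p2, k3] as OpenCV has them; the pictures are not rectified), "extrinsics" (4x4, takes a point from camera to world coordinates). Camera axes: x right, y down, z forward; pixel columns grow to the right and rows downward; lengths in m; the calibration is good to about 2 mm. A picture is of the moment at which its call begins. There is no depth.
- ctrl.finish_job(): hands the job in, once; it reports no verdict.
Trained networks look in a picture, given as the dict that the camera call returned (one of the last four; its "shot" number tells which), for a name from the list of things; names that differ only in an ending like _2 or _b are one class to them, and where a whole thing is asked for, a point or a joint stands for the part that bears it (a point fixed in the world has none). Each returns a list of dicts, best first, with "confidence" (0 to 1); they miss things now and then, are a little off and sometimes report something else, mostly with a low value. They report only what shows in the picture. A call takes as long as a camera call.
- ctrl.search_frame(label, picture): "bbox" ([left, top, width, height] in pixels, round what is visible of it).
- ctrl.masks_of(label, picture): "mask" (384x512 bool, what is visible of it) and "bbox" ([left, top, width, height] in pixels, round what is visible of it).
The state is a dict: "clock": time; "joint_positions": joint angles; "qd": joint speeds; "joint_efforts": joint torques, N m; "position": TCP position; "ee_rot": TCP orientation; "force": force on the tool from outside, world axes, zero at the start; "ft_torque": the same for the moment, N m; "gripper_width": finger opening in m.
Only numpy, scipy, OpenCV 4.12 (cv2) and the standard library are available. Lean on these libraries where they do the work, as an engineer would, in place of code of your own. Each camera call takes 0.05 s, during which the arm holds its last target.

TASK

Finish packing the four small cartons: take each sealed cup (white printed film on top) from the row and set it down upright, without dropping or tipping it, in the empty pocket of the carton whose packed cup shows the same fruit. The two open cups without film still have to be sealed, so leave them standing where they are.

Things in the scene. Friction and masses are not known exactly. Their poses are not given: they have to be found in the camera images.
- cup_orange: Loose sealed cup: clear cup, white film lid printed with a round orange slice (orange with pale spokes). 71 mm high; rim 62 mm wide (top 5 mm), body 57 mm under the rim tapering to 46 mm at the foot; about 75 g. Origin: centre of underside, z up; round. Starts in a loose row along y, robot's side of the cartons, 25 mm or more between cups: close the fingers along world x.
- cup_kiwi: Loose sealed cup: clear cup, white film lid printed with a round green kiwi slice with a pale heart and black seeds. 71 mm high; rim 62 mm wide (top 5 mm), body 57 mm under the rim tapering to 46 mm at the foot; about 75 g. Origin: centre of underside, z up; round. Starts in a loose row along y, robot's side of the cartons, 25 mm or more between cups: close the fingers along world x.
- cup_dragonfruit: Loose sealed cup: clear cup, white film lid printed with a round magenta dragon-fruit slice with black seeds. 71 mm high; rim 62 mm wide (top 5 mm), body 57 mm under the rim tapering to 46 mm at the foot; about 75 g. Origin: centre of underside, z up; round. Starts in a loose row along y, robot's side of the cartons, 25 mm or more between cups: close the fingers along world x.
- cup_blueberry: Loose sealed cup: clear cup, white film lid printed with three round dark-blue berries in a triangle. 71 mm high; rim 62 mm wide (top 5 mm), body 57 mm under the rim tapering to 46 mm at the foot; about 75 g. Origin: centre of underside, z up; round. Starts in a loose row along y, robot's side of the cartons, 25 mm or more between cups: close the fingers along world x.
- open_orange: Loose open cup of dried orange slices, same clear cup and size (71 mm high, rim 62 mm) but no white film: the fruit is seen in its open mouth. Stands in the row among the sealed cups; to be left alone. Origin: centre of underside, z up.
- open_kiwi: Loose open cup of dried kiwi slices, same clear cup and size (71 mm high, rim 62 mm) but no white film: the fruit is seen in its open mouth. Stands in the row among the sealed cups; to be left alone. Origin: centre of underside, z up.
- carton_orange: Fixed kraft tray whose far pocket holds a loose packed cup, film: a round orange slice (orange with pale spokes). 152 (x) x 78 (y) mm, walls 4 thick, 26 high, floor 4 thick; two 70 x 70 mm pockets. Origin: centre of underside; yaw within 0.35. Packed cup at x=+37 mm; EMPTY pocket centre x=-37 mm (robot's end), y=0. Rims end up 12 mm apart: fingers fit only along y, above the walls.
- carton_kiwi: Fixed kraft tray whose far pocket holds a loose packed cup, film: a round green kiwi slice with a pale heart and black seeds. 152 (x) x 78 (y) mm, walls 4 thick, 26 high, floor 4 thick; two 70 x 70 mm pockets. Origin: centre of underside; yaw within 0.35. Packed cup at x=+37 mm; EMPTY pocket centre x=-37 mm (robot's end), y=0. Rims end up 12 mm apart: fingers fit only along y, above the walls.
- carton_dragonfruit: Fixed kraft tray whose far pocket holds a loose packed cup, film: a round magenta dragon-fruit slice with black seeds. 152 (x) x 78 (y) mm, walls 4 thick, 26 high, floor 4 thick; two 70 x 70 mm pockets. Origin: centre of underside; yaw within 0.35. Packed cup at x=+37 mm; EMPTY pocket centre x=-37 mm (robot's end), y=0. Rims end up 12 mm apart: fingers fit only along y, above the walls.
- carton_blueberry: Fixed kraft tray whose far pocket holds a loose packed cup, film: three round dark-blue berries in a triangle. 152 (x) x 78 (y) mm, walls 4 thick, 26 high, floor 4 thick; two 70 x 70 mm pockets. Origin: centre of underside; yaw within 0.35. Packed cup at x=+37 mm; EMPTY pocket centre x=-37 mm (robot's end), y=0. Rims end up 12 mm apart: fingers fit only along y, above the walls.

How it is judged:
By the outcome, as a careful person would: the job done as asked, in the order asked, and still so for the second after the job is handed in, with the robot touching nothing.
It also fails if it takes over 109 s, if anything falls off the work surface, if the arm or the gripper's body presses on something with over 40 N, if the wrist force passes 120 N, or if a joint passes its speed limit or range.

## Working session

There is one attempt and no reset: what is moved stays moved. The work goes in short steps, Python scripts to look and compute and a tool call to move; the robot and the scene stay as the last step left them, time stands still between calls to the robot, and variables do not carry over. Pictures are saved under pics/ and viewed, and the job is handed in when it is done.

Besides the shell and the picture viewer there is one more tool, called after "Emit:" by a JSON object that holds its "op" and its "data", one argument or row to a line. move_arm: Moves the arm, as the interface text tells. Its arguments: {"type":"object","properties":{"increments":{"type":"array","items":{"type":"array","items":{"type":"number"}}},"hand":{"type":"number"}},"required":["increments"]}

```bash
ls -R . | head -30; mkdir -p pics
python3 - <<'E'
from workcell import ctrl
import cv2,numpy as np
s=ctrl.read_state();print(s)
for n in("scene","top","wrist"):
    p=ctrl.capture(n);cv2.imwrite(f"pics/a_{n}.png",p["img"]);print(n,p["camera_matrix"],p["dist"],np.round(p["extrinsics"],3))
E
```

```text
.:
pics

./pics:
{'clock': 0.0, 'joint_positions': array([-1.21469618,  0.60008789, -0.00257455,  1.60011166,  0.00183153,
        0.94291174, -0.07976723]), 'qd': array([-0.00059473,  0.00010134, -0.00070877,  0.00184465,  0.0007249 ,
        0.00151563, -0.00031905]), 'joint_efforts': array([ 3.89725974e-04, -7.65069509e+01,  1.49721075e+00, -2.52369529e+01,
       -5.24571282e-02,  1.68535067e-02,  1.73751041e-04]), 'position': array([0.30387904, 0.65771043, 0.21779294]), 'ee_rot': array([-8.99957585e-05,  2.14648753e-01,  9.76691014e-01, -7.52922227e-04]), 'force': array([-0.081363  , -0.00515244, -0.67995934]), 'ft_torque': array([0.01512372, 0.05259086, 0.0114454 ]), 'gripper_width': 0.09291249859594726}
scene [[407.11260089   0.         267.47824585]
 [  0.         407.11260089 193.15842598]
 [  0.           0.           1.        ]] [-0.04926298  0.          0.          0.          0.        ] [[-0.083  0.788 -0.609  1.056]
 [ 0.996  0.059 -0.06   0.036]
 [-0.011 -0.612 -0.791  0.668]
 [ 0.     0.     0.     1.   ]]
top [[405.66184097   0.         262.22850396]
 [  0.         405.66184097 190.89161807]
 [  0.           0.           1.        ]] [-0.1231399  0.         0.         0.         0.       ] [[ 0.006 -0.983  0.184  0.419]
 [-0.999 -0.013 -0.037  0.019]
 [ 0.039 -0.183 -0.982  0.859]
 [ 0.     0.     0.     1.   ]]
wrist [[340.23812128   0.         256.55863499]
 [  0.         340.23812128 192.39735298]
 [  0.           0.           1.        ]] [0.00089266 0.         0.         0.         0.        ] [[ 0.42   0.878  0.231  0.24 ]
 [ 0.908 -0.406 -0.108  0.688]
 [-0.001  0.255 -0.967  0.384]
 [ 0.     0.     0.     1.   ]]
```

View pics/a_scene.png

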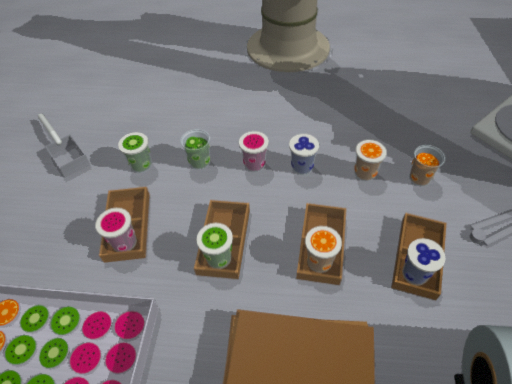

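View pics/a_top.png

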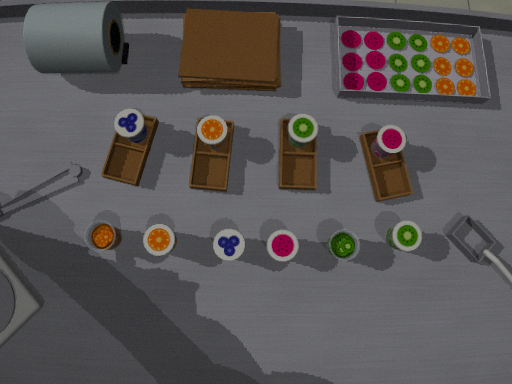

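View pics/a_wrist.png

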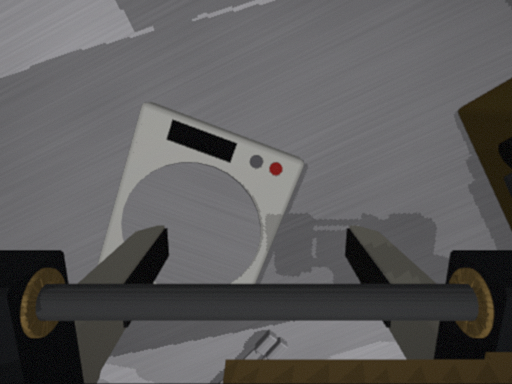

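The scene and top views show the row, left to right in the top image: open orange (103,236), orange (158,240), blueberry (229,245), dragonfruit (282,246), open kiwi (344,245) and kiwi (406,236). The cartons are blueberry (130,147), orange (212,155), kiwi (298,155) and dragonfruit (386,165), with the empty pocket at the lower, robot end. The wrist view shows only the scale.

Run:
```python
from workcell import ctrl
import cv2,numpy as np,pickle
L=["cup_orange","cup_kiwi","cup_dragonfruit","cup_blueberry","open_orange","open_kiwi","carton_orange","carton_kiwi","carton_dragonfruit","carton_blueberry"]
D={}
for n in("scene","top"):
    p=ctrl.capture(n);D[n]=dict(p=p,det={})
    vis=p["img"].copy()
    for i,l in enumerate(L):
        r=ctrl.masks_of(l,p);D[n]["det"][l]=r
        print(n,l,[(round(d["confidence"],2),[int(v) for v in d["bbox"]],int(d["mask"].sum())) for d in r])
        if r:
            c=[int(v) for v in cv2.applyColorMap(np.uint8([[i*25]]),cv2.COLORMAP_HSV)[0,0]]
            cs,_=cv2.findContours(r[0]["mask"].astype(np.uint8),cv2.RETR_EXTERNAL,cv2.CHAIN_APPROX_NONE);cv2.drawContours(vis,cs,-1,c,1)
    cv2.imwrite(f"pics/m_{n}.png",vis)
pickle.dump(D,open("det.pkl","wb"))
print(ctrl.read_state()["clock"])
```

```text
scene cup_orange [(0.87, [353, 140, 34, 40], 947)]
scene cup_kiwi [(0.69, [117, 133, 35, 41], 995)]
scene cup_dragonfruit [(0.62, [239, 134, 32, 38], 944)]
scene cup_blueberry [(0.65, [290, 135, 30, 39], 971)]
scene open_orange [(0.6, [407, 148, 37, 39], 1078)]
scene open_kiwi [(0.73, [178, 128, 31, 41], 941)]
scene carton_orange [(0.66, [297, 204, 47, 81], 1906)]
scene carton_kiwi []
scene carton_dragonfruit [(0.65, [99, 189, 47, 74], 1975)]
scene carton_blueberry [(0.7, [391, 215, 55, 85], 2147)]
top cup_orange [(0.61, [144, 225, 29, 33], 803)]
top cup_kiwi [(0.88, [385, 222, 35, 28], 838), (0.74, [277, 120, 38, 68], 1946)]
top cup_dragonfruit [(0.77, [267, 226, 29, 31], 807)]
top cup_blueberry [(0.56, [210, 230, 34, 30], 792), (0.16, [142, 222, 34, 36], 861)]
top open_orange [(0.67, [84, 222, 38, 26], 846)]
top open_kiwi [(0.92, [324, 230, 37, 28], 840)]
top carton_orange [(0.57, [189, 118, 43, 71], 1866)]
top carton_kiwi [(0.86, [276, 123, 39, 69], 1861)]
top carton_dragonfruit [(0.62, [356, 129, 55, 71], 2013)]
top carton_blueberry [(0.81, [100, 114, 57, 71], 1951), (0.45, [323, 230, 35, 27], 794)]
1.25
```

Run:
```python
import cv2,numpy as np
a=cv2.imread("pics/m_scene.png")[110:310,85:455];b=cv2.imread("pics/m_top.png")[95:270,80:425]
cv2.imwrite("pics/z1.png",cv2.resize(a,None,fx=2.1,fy=2.1));cv2.imwrite("pics/z2.png",cv2.resize(b,None,fx=2.2,fy=2.2))
```

```text
(no output)
```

View pics/z1.png

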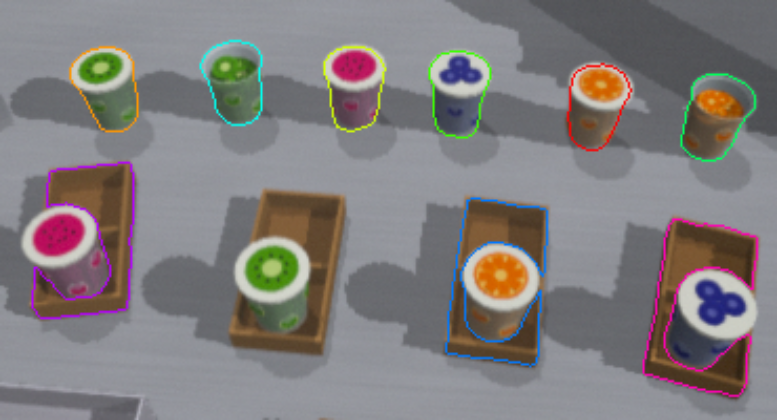

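View pics/z2.png

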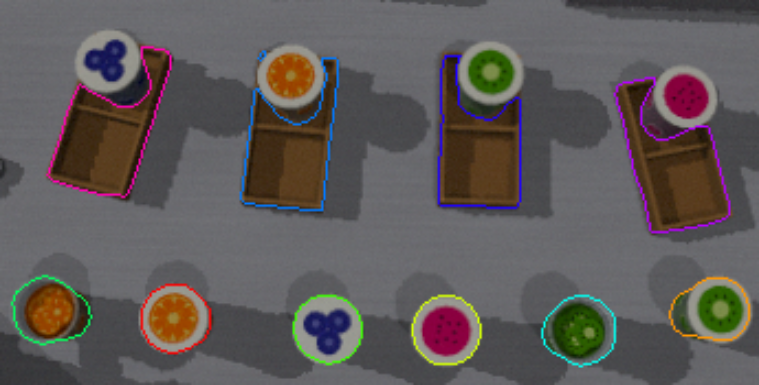

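```bash
cat > fit.py <<'E'
import cv2,numpy as np,pickle
from scipy.optimize import minimize
S=4
def proj(P,p):
    E=np.linalg.inv(p["extrinsics"]);r,_=cv2.Rodrigues(E[:3,:3])
    return cv2.projectPoints(np.asarray(P,float),r,E[:3,3],p["camera_matrix"],p["dist"])[0][:,0]
def hull(P,p,off):
    u=proj(P,p)-off
    h=cv2.convexHull(u.astype(np.float32))[:,0]
    return h
def cupP(x,y,h=.071,z0=0):
    t=np.linspace(0,2*np.pi,48,endpoint=False);o=[]
    for r,z in((.023,0),(.0285,h-.005),(.031,h-.005),(.031,h)):
        o.append(np.c_[x+r*np.cos(t),y+r*np.sin(t),np.full(48,z0+z)])
    return np.vstack(o)
def boxP(x,y,a,h=.026):
    c,s=np.cos(a),np.sin(a)
    return np.array([[x+c*u-s*v,y+s*u+c*v,z] for u in(-.076,.076) for v in(-.039,.039) for z in(0,h)])
def ras(h,sh):
    m=np.zeros((sh[0]*S,sh[1]*S),np.uint8);cv2.fillConvexPoly(m,np.round(((h+.5)*S-.5)*256).astype(np.int32),1,shift=8);return m>0
def prep(m,pad=12):
    ys,xs=np.where(m);x0,y0=max(xs.min()-pad,0),max(ys.min()-pad,0);c=m[y0:ys.max()+pad,x0:xs.max()+pad]
    return cv2.resize(c.astype(np.float32),None,fx=S,fy=S,interpolation=cv2.INTER_LINEAR)>.5,np.array([x0,y0]),c.shape
def run(cost,x0,sc):
    best=None
    for k in (1,.3):
        sim=np.vstack([x0]+[np.array(x0)+np.eye(len(x0))[i]*sc[i]*k for i in range(len(x0))])
        r=minimize(cost,x0,method="Nelder-Mead",options=dict(initial_simplex=sim,xatol=1e-5,fatol=1e-5));x0=r.x
    return r
E
python3 - <<'E'
from fit import *
D=pickle.load(open("det.pkl","rb"))
def back(u,v,z,p):
    n=cv2.undistortPoints(np.array([[[u,v]]],float),p["camera_matrix"],p["dist"])[0,0];E=p["extrinsics"]
    d=E[:3,:3]@np.r_[n,1];return E[:3,3]+d*(z-E[2,3])/d[2]
res={}
for l in D["top"]["det"]:
    obs=[]
    for n in("scene","top"):
        r=D[n]["det"][l]
        if r: obs.append((n,D[n]["p"])+prep(r[0]["mask"]))
    if not l.startswith("carton"):
        m=D["top"]["det"][l][0]["bbox"];g=back(m[0]+m[2]/2,m[1]+m[3]/2,.06,D["top"]["p"])
        def mk(o):
            def cost(q):
                h=q[2] if len(q)>2 else .071;s=0
                for n,p,m,off,sh in o:
                    a=ras(hull(cupP(q[0],q[1],h),p,off),sh);s+=1-(a&m).sum()/(a|m).sum()
                return s/len(o)
            return cost
        r=run(mk(obs),[g[0],g[1],.07],[.01,.01,.01])
        per=[run(mk([o]),r.x[:2],[.005,.005]).x for o in obs]
        print(l,np.round(r.x*1000,1),"cost %.3f"%r.fun,[np.round(q*1000,1) for q in per]);res[l]=r.x
    else:
        m=D["top"]["det"][l][0];ys,xs=np.where(m["mask"]);g=back(xs.mean(),ys.mean(),.013,D["top"]["p"])
        def mk(o):
            def cost(q):
                h=q[3] if len(q)>3 else .026;s=0
                c,sn=np.cos(q[2]),np.sin(q[2])
                for n,p,m,off,sh in o:
                    a=ras(hull(boxP(*q[:3],h),p,off),sh)
                    k=ras(hull(cupP(q[0]+.037*c,q[1]+.037*sn,z0=.004),p,off),sh)
                    k=cv2.dilate(k.astype(np.uint8),np.ones((17,17)))>0   # ignore zone
                    s+=1-(a&m&~k).sum()/((a|m)&~k).sum()
                return s/len(o)
            return cost
        b=None
        for a0 in(-.25,0,.25):
            r=run(mk(obs),[g[0],g[1],a0,.026],[.01,.01,.15,.008])
            if b is None or r.fun<b.fun:b=r
        per=[run(mk([o]),b.x[:3],[.005,.005,.05]).x for o in obs]
        print(l,np.round(b.x*1000,1),"cost %.3f"%b.fun,[np.round(q*1000,1) for q in per]);res[l]=b.x
        x,y,a=b.x[:3];print("   pocket",np.round([x-.037*np.cos(a),y-.037*np.sin(a)],4),"packed",np.round([x+.037*np.cos(a),y+.037*np.sin(a)],4))
pickle.dump(res,open("res.pkl","wb"))
E
```

```text
cup_orange [469.  190.7  65.9] cost 0.067 [array([471. , 191.1]), array([469. , 189.4])]
cup_kiwi [ 481.  -300.3   69.3] cost 0.054 [array([ 482. , -300.1]), array([ 480.7, -299.1])]
cup_dragonfruit [461.4 -51.   67.5] cost 0.041 [array([464.3, -50.3]), array([461.3, -50.7])]
cup_blueberry [461.7  54.2  69.1] cost 0.053 [array([463.6,  54.9]), array([461.2,  54.1])]
open_orange [474.2 307.5  68.7] cost 0.064 [array([475.9, 307. ]), array([473.9, 306.7])]
open_kiwi [ 462.3 -173.1   67.9] cost 0.042 [array([ 464.5, -172.4]), array([ 462.2, -172.4])]
carton_orange [656.6  97.3 -88.5  22. ] cost 0.052 [array([656.3,  97.7, -88.8]), array([657.9,  96.5, -86.1])]
   pocket [0.6197 0.1006] packed [0.6934 0.0941]
carton_kiwi [661.4 -89.5 -22.7  23. ] cost 0.024 [array([661.5, -89.3, -25.8])]
   pocket [ 0.6244 -0.0887] packed [ 0.6984 -0.0904]
carton_dragonfruit [ 642.5 -283.4  216.7   23.7] cost 0.043 [array([ 643.2, -282.3,  221.5]), array([ 642.1, -284. ,  206.2])]
   pocket [ 0.6063 -0.2914] packed [ 0.6786 -0.2755]
carton_blueberry [ 669.5  276.2 -242.5   23.3] cost 0.046 [array([ 669.6,  276.1, -245. ]), array([ 669.5,  275.7, -236.1])]
   pocket [0.6336 0.2851] packed [0.7054 0.2673]
```

```bash
cat > plan.py <<'E'
import numpy as np,sys
from scipy.spatial.transform import Rotation as R
from workcell import ctrl
def plan(tgt,yaw,n=1,rows=None):
    """tgt world m, yaw of tool y (deg, mod 180, chosen nearest azimuth); n calls; smooth"""
    s=ctrl.read_state();p=np.array(s["position"])*1000;q=s["ee_rot"];R0=R.from_quat([q[1],q[2],q[3],q[0]])
    t=np.array(tgt)*1000;az=np.degrees(np.arctan2(t[1],t[0]))
    y=yaw if yaw is None else min((yaw+180*k for k in range(-2,3)),key=lambda v:abs(v-az))
    if y is None: v=R0.as_matrix()[:,1];y=np.degrees(np.arctan2(v[1],v[0]))
    ys=np.radians(y);Y=np.array([np.cos(ys),np.sin(ys),0]);Z=np.array([0,0,-1.]);X=np.cross(Y,Z)
    R1=R.from_matrix(np.c_[X,Y,Z]);rv=(R0.inv()*R1).as_rotvec()
    N=10*n-(1 if n==1 else 2);k=np.minimum(np.arange(1,10*n+1)/N,1)
    f=np.clip((k-.15*np.sin(2*np.pi*k)/1),0,1) # soft ends
    P=[p+(t-p)*a for a in f];Q=[R0*R.from_rotvec(rv*a) for a in f]
    print("t %.2f from"%s["clock"],np.round(p,1),"to",np.round(t,1),"yaw",round(y,1),"rot",np.round(np.degrees(rv),1),"maxstep %.0f mm"%np.max(np.linalg.norm(np.diff([p]+P,axis=0),axis=1)))
    for c in range(n):
        pb,Rb=(p,R0) if c==0 else (P[10*c-1],Q[10*c-1]);out=[]
        for i in range(10*c,10*c+10):
            d=Rb.inv().apply(P[i]-pb);w=np.degrees((Rb.inv()*Q[i]).as_rotvec())
            out.append([round(float(v)+0.,0) if abs(v)>=.5 else 0 for v in d]+[round(float(v)*2)/2 if abs(v)>.25 else 0 for v in w])
        print("call",c+1,str([[int(v) if v==int(v) else v for v in r] for r in out]))
if __name__=="__main__":
    a=sys.argv[1:];plan([float(v)/1000 for v in a[:3]],None if a[3]=="-" else float(a[3]),int(a[4]) if len(a)>4 else 1)
E
python3 plan.py 470 190 160 0 2
```

```text
t 1.25 from [304.1 658.2 218.6] to [470. 190. 160.] yaw 0.0 rot [ 0.  -0.  65.2] maxstep 53 mm
call 1 [[-1, -2, 0, 0, 0, 0.5], [-5, -5, 1, 0, 0, 1], [-13, -13, 2, 0, 0, 2.5], [-26, -26, 4, 0, 0, 5], [-45, -46, 8, 0, 0, 8.5], [-71, -72, 12, 0, 0, 13.5], [-101, -104, 17, 0, 0, 19], [-136, -140, 23, 0, 0, 25.5], [-173, -178, 29, 0, 0, 32.5], [-211, -216, 36, 0, 0, 39.5]]
call 2 [[-50, -5, 6, 0, 0, 6.5], [-94, -10, 11, 0, 0, 12.5], [-130, -14, 15, 0, 0, 17], [-157, -17, 19, 0, 0, 21], [-176, -19, 21, 0, 0, 23], [-187, -20, 22, 0, 0, 24.5], [-192, -21, 23, 0, 0, 25.5], [-194, -21, 23, 0, 0, 25.5], [-194, -21, 23, 0, 0, 25.5], [-194, -21, 23, 0, 0, 25.5]]
```

Emit:
{"op": "move_arm", "data": {
  "increments": [
    [-1,-2,0,0,0,0.5],
    [-5,-5,1,0,0,1],
    [-13,-13,2,0,0,2.5],
    [-26,-26,4,0,0,5],
    [-45,-46,8,0,0,8.5],
    [-71,-72,12,0,0,13.5],
    [-101,-104,17,0,0,19],
    [-136,-140,23,0,0,25.5],
    [-173,-178,29,0,0,32.5],
    [-211,-216,36,0,0,39.5]
  ],
  "hand": -1
}}

```text
clock: 2.25
position: [0.4028, 0.3783, 0.1838]
ee_rot: [0.0, 0.535, 0.845, 0.0]
force: [0.7, 0.8, 0.4]
gripper_width: 0.0929
```

Emit:
{"op": "move_arm", "data": {
  "increments": [
    [-50,-5,6,0,0,6.5],
    [-94,-10,11,0,0,12.5],
    [-130,-14,15,0,0,17],
    [-157,-17,19,0,0,21],
    [-176,-19,21,0,0,23],
    [-187,-20,22,0,0,24.5],
    [-192,-21,23,0,0,25.5],
    [-194,-21,23,0,0,25.5],
    [-194,-21,23,0,0,25.5],
    [-194,-21,23,0,0,25.5]
  ]
}}

```text
clock: 3.25
position: [0.4672, 0.1982, 0.1607]
ee_rot: [-0.0, 0.705, 0.709, 0.0]
force: [-0.4, 0.1, 0.3]
gripper_width: 0.0929
```

```bash
python3 - <<'E'
from workcell import ctrl
import cv2,pickle,numpy as np
from fit import *
p=ctrl.capture("wrist");v=p["img"].copy();res=pickle.load(open("res.pkl","rb"))
x,y=res["cup_orange"][:2]
for q in proj(cupP(x,y),p)[-48:]: cv2.circle(v,(int(round(q[0])),int(round(q[1]))),1,(0,0,255),-1)
for n in("carton_orange","carton_kiwi","carton_blueberry"):
    b=boxP(*res[n][:3])
    for q in proj(b,p): cv2.circle(v,(int(round(q[0])),int(round(q[1]))),2,(255,0,255),-1)
cv2.imwrite("pics/w1.png",v)
s=ctrl.read_state();print(s["position"],s["joint_positions"],s["force"])
E
python3 plan.py 470 190 36 0 1
```

```text
[0.46727371 0.19810413 0.16071129] [-0.71649344  0.43739053  0.28140064  2.16193205 -0.22078958  0.56835522
 -0.26828658] [-0.53567731 -1.06236587  0.19079203]
t 3.30 from [467.3 198.1 160.7] to [470. 190.  36.] yaw 0.0 rot [ 0.  -0.   0.3] maxstep 27 mm
call 1 [[0, 0, 2, 0, 0, 0], [-1, 0, 9, 0, 0, 0], [-2, 1, 25, 0, 0, 0], [-3, 1, 49, 0, 0, 0], [-5, 2, 76, 0, 0, 0], [-6, 2, 99, 0, 0, 0], [-8, 2, 115, 0, 0, 0.5], [-8, 3, 123, 0, 0, 0.5], [-8, 3, 125, 0, 0, 0.5], [-8, 3, 125, 0, 0, 0.5]]
```

View pics/w1.png

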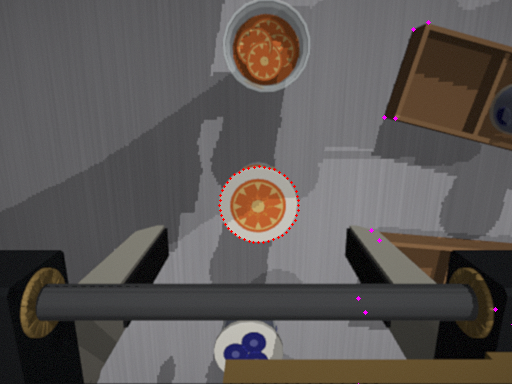

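The wrist view shows the sealed orange cup at (259,205), with the fitted rim lying on it to about a pixel. The blueberry carton's predicted corners, (428,22) and (385,117), also match. I'll descend.

Emit:
{"op": "move_arm", "data": {
  "increments": [
    [-2,1,2,0,0,0],
    [-6,2,9,0,0,0],
    [-8,3,25,0,0,0],
    [-8,3,49,0,0,0],
    [-8,3,76,0,0,0],
    [-8,3,99,0,0,0],
    [-8,3,115,0,0,0.5],
    [-8,3,123,0,0,0.5],
    [-8,3,125,0,0,0.5],
    [-8,3,125,0,0,0.5]
  ]
}}

```text
clock: 4.3
position: [0.4706, 0.1891, 0.0357]
ee_rot: [0.0, 0.709, 0.705, -0.0]
force: [0.7, 2.0, 0.9]
gripper_width: 0.0931
```

Emit:
{"op": "move_arm", "data": {
  "increments": [
    [0,0,0,0,0,0],
    [0,0,0,0,0,0],
    [0,0,0,0,0,0],
    [0,0,0,0,0,0],
    [0,0,0,0,0,0],
    [0,0,0,0,0,0],
    [0,0,0,0,0,0],
    [0,0,0,0,0,0],
    [0,0,0,0,0,0],
    [0,0,0,0,0,0]
  ],
  "hand": 1
}}

```text
clock: 5.3
position: [0.4705, 0.1893, 0.0359]
ee_rot: [-0.0, 0.709, 0.705, 0.0]
force: [-0.7, 0.1, 5.1]
gripper_width: 0.061
```

```bash
python3 - <<'E'
from workcell import ctrl
import cv2
p=ctrl.capture("wrist");cv2.imwrite("pics/w2.png",p["img"])
p=ctrl.capture("scene");cv2.imwrite("pics/s2.png",cv2.resize(p["img"][80:280,200:460],None,fx=3,fy=3))
E
python3 plan.py 470 190 130 0 1
```

```text
t 5.40 from [470.5 189.3  35.9] to [470. 190. 130.] yaw 0.0 rot [ 0.  -0.  -0.3] maxstep 20 mm
call 1 [[0, 0, -1, 0, 0, 0], [0, 0, -7, 0, 0, 0], [0, 0, -19, 0, 0, 0], [0, 0, -37, 0, 0, 0], [0, 0, -57, 0, 0, 0], [1, 0, -75, 0, 0, 0], [1, 0, -87, 0, 0, -0.5], [1, 0, -93, 0, 0, -0.5], [1, 0, -94, 0, 0, -0.5], [1, 0, -94, 0, 0, -0.5]]
```

View pics/w2.png

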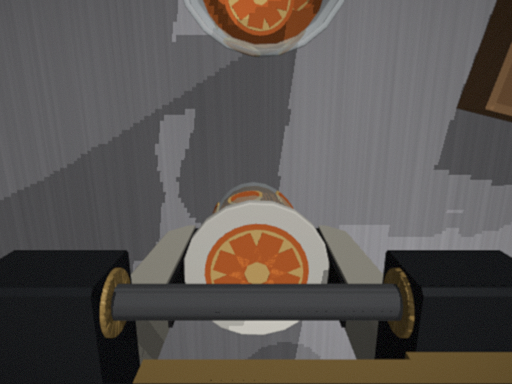

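View pics/s2.png

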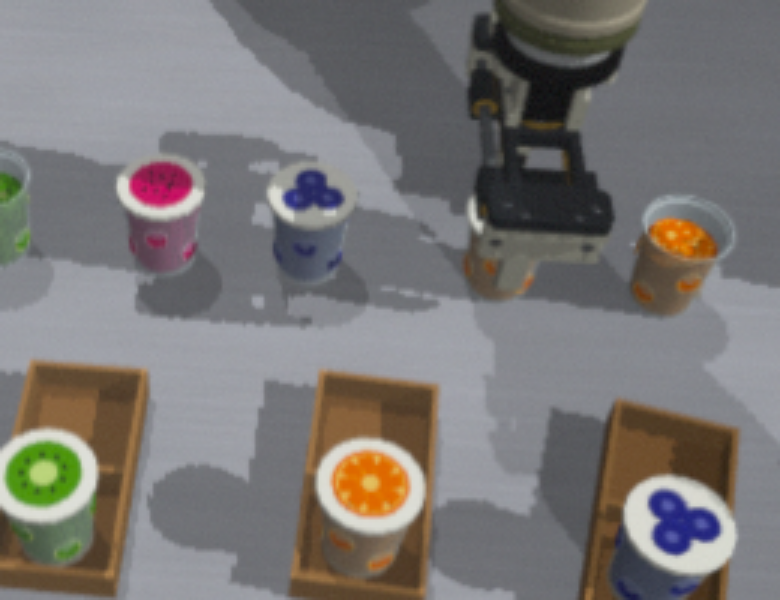

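The wrist view shows the orange lid centred at (257,270) between the fingers, and the scene view shows the cup upright in the gripper. A width of 61 mm means the pads hold the rim. I'll lift.

Emit:
{"op": "move_arm", "data": {
  "increments": [
    [0,0,-1,0,0,0],
    [0,0,-7,0,0,0],
    [0,0,-19,0,0,0],
    [0,0,-37,0,0,0],
    [0,0,-57,0,0,0],
    [0,0,-75,0,0,0],
    [0,0,-87,0,0,0],
    [0,0,-93,0,0,0],
    [0,0,-94,0,0,0],
    [0,0,-94,0,0,0]
  ]
}}

```text
clock: 6.4
position: [0.4703, 0.1893, 0.1295]
ee_rot: [-0.0, 0.709, 0.705, -0.0]
force: [0.1, -0.4, -1.1]
gripper_width: 0.0608
```

```bash
python3 - <<'E'
from workcell import ctrl
import cv2
p=ctrl.capture("wrist");cv2.imwrite("pics/w3.png",p["img"])
p=ctrl.capture("scene");cv2.imwrite("pics/s3.png",cv2.resize(p["img"][50:280,200:460],None,fx=2.6,fy=2.6))
E
python3 plan.py 620 100.5 130 84.9 2
```

```text
t 6.50 from [470.2 189.1 129.1] to [620.  100.5 130. ] yaw 84.9 rot [ -0.1  -0.  -85.2] maxstep 19 mm
call 1 [[0, 1, 0, 0, 0, -0.5], [-1, 2, 0, 0, 0, -1.5], [-3, 6, 0, 0, 0, -3], [-7, 11, 0, 0, 0, -6.5], [-11, 20, 0, 0, 0, -11], [-18, 31, 0, 0, 0, -17.5], [-26, 44, 0, 0, 0, -25], [-35, 59, 0, 0, 0, -33.5], [-44, 75, -1, 0, 0, -42.5], [-53, 91, -1, 0, 0, -51.5]]
call 2 [[-17, 2, 0, 0, 0, -8.5], [-33, 5, 0, 0, 0, -16], [-45, 6, 0, 0, 0, -22.5], [-55, 8, 0, 0, 0, -27], [-61, 9, 0, 0, 0, -30.5], [-65, 9, 0, 0, 0, -32], [-67, 9, 0, 0, 0, -33], [-68, 10, 0, 0, 0, -33.5], [-68, 10, 0, 0, 0, -33.5], [-68, 10, 0, 0, 0, -33.5]]
```

View pics/w3.png

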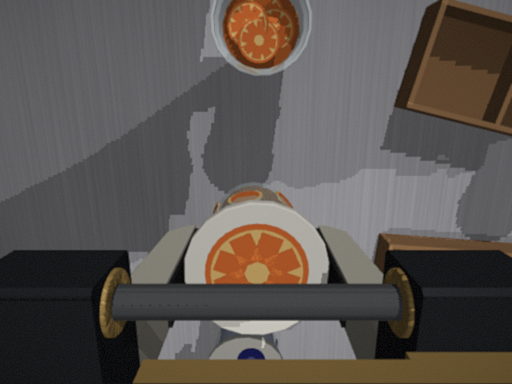

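View pics/s3.png

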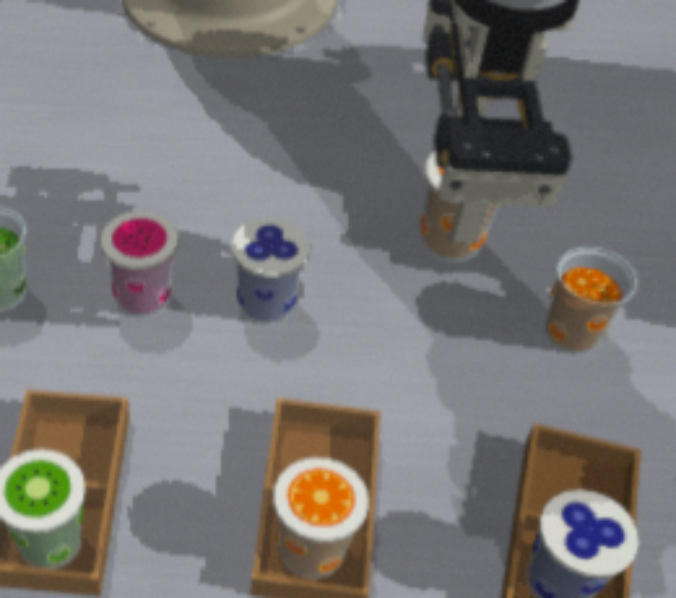

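The lid sits at the same pixels in the wrist view as before the lift, so the grip is firm and the cup is upright. I'll carry it over.

Emit:
{"op": "move_arm", "data": {
  "increments": [
    [0,1,0,0,0,-0.5],
    [-1,2,0,0,0,-1.5],
    [-3,6,0,0,0,-3],
    [-7,11,0,0,0,-6.5],
    [-11,20,0,0,0,-11],
    [-18,31,0,0,0,-17.5],
    [-26,44,0,0,0,-25],
    [-35,59,0,0,0,-33.5],
    [-44,75,-1,0,0,-42],
    [-53,91,-1,0,0,-50]
  ]
}}

```text
clock: 7.5
position: [0.5622, 0.135, 0.1306]
ee_rot: [0.0, 0.341, 0.94, -0.0]
force: [1.0, 0.5, -1.2]
gripper_width: 0.061
```

Emit:
{"op": "move_arm", "data": {
  "increments": [
    [-17,2,0,0,0,-8.5],
    [-33,5,0,0,0,-16],
    [-45,6,0,0,0,-22.5],
    [-55,8,0,0,0,-27],
    [-61,9,0,0,0,-30.5],
    [-65,9,0,0,0,-32],
    [-67,9,0,0,0,-33],
    [-68,10,0,0,0,-33.5],
    [-68,10,0,0,0,-33.5],
    [-68,10,0,0,0,-33.5]
  ]
}}

```text
clock: 8.5
position: [0.6193, 0.0998, 0.1307]
ee_rot: [-0.0, 0.059, 0.998, 0.0]
force: [0.1, 0.5, -1.9]
gripper_width: 0.0608
```

```bash
python3 - <<'E'
from workcell import ctrl
import cv2,pickle,numpy as np
from fit import *
res=pickle.load(open("res.pkl","rb"))
s=ctrl.read_state();print(s["position"],s["joint_positions"].round(2))
p=ctrl.capture("wrist");v=p["img"].copy()
x,y,a=res["carton_orange"][:3]
for q in list(proj(boxP(x,y,a)[1::2],p))+list(proj(cupP(x+.037*np.cos(a),y+.037*np.sin(a),z0=.004)[-48:],p)):
    if abs(q).max()<600: cv2.circle(v,(int(round(q[0])),int(round(q[1]))),2,(255,0,255),-1)
cv2.imwrite("pics/w4.png",v)
E
python3 plan.py 620 100.5 42 84.9 1
```

```text
[0.61932784 0.09975614 0.13069408] [-0.13  0.59 -0.18  1.9   0.16  0.67  1.04]
t 8.55 from [619.4  99.8 130.7] to [620.  100.5  42. ] yaw 84.9 rot [ 0.  -0.  -1.7] maxstep 19 mm
call 1 [[0, 0, 1, 0, 0, 0], [0, 0, 7, 0, 0, 0], [0, 0, 18, 0, 0, -0.5], [0, 0, 35, 0, 0, -0.5], [0, 0, 54, 0, 0, -1], [0, 1, 71, 0, 0, -1.5], [-1, 1, 82, 0, 0, -1.5], [-1, 1, 87, 0, 0, -1.5], [-1, 1, 89, 0, 0, -1.5], [-1, 1, 89, 0, 0, -1.5]]Traceback (most recent call last):
  File "<stdin>", line 8, in <module>
  File "fit.py", line 6, in proj
    return cv2.projectPoints(np.asarray(P,float),r,E[:3,3],p["camera_matrix"],p["dist"])[0][:,0]
           ~~~~~~~~~~~~~~~~~^^^^^^^^^^^^^^^^^^^^^^^^^^^^^^^^^^^^^^^^^^^^^^^^^^^^^^^^^^^^
cv2.error: OpenCV(4.12.0) /io/opencv/modules/calib3d/src/calibration_base.cpp:1490: error: (-215:Assertion failed) npoints >= 0 && (depth == CV_32F || depth == CV_64F) in function 'projectPoints'
```

```bash
sed -i 's/np.asarray(P,float)/np.ascontiguousarray(P,dtype=float)/' fit.py
cat > wl.py <<'E'
import sys,cv2,pickle,numpy as np
from workcell import ctrl
from fit import *
res=pickle.load(open("res.pkl","rb"));out=sys.argv[1];cam=sys.argv[2]
p=ctrl.capture(cam);v=p["img"].copy()
for l in sys.argv[3:]:
    x,y=res[l][:2]
    if l.startswith("carton"):
        a=res[l][2]
        pts=list(proj(boxP(x,y,a)[1::2],p))+list(proj(cupP(x+.037*np.cos(a),y+.037*np.sin(a),z0=.004)[-48:],p))
    else: pts=list(proj(cupP(x,y)[-48:],p))
    for q in pts:
        if abs(q).max()<600: cv2.circle(v,(int(round(q[0])),int(round(q[1]))),1,(255,0,255),-1)
cv2.imwrite(out,v)
E
python3 wl.py pics/w4.png wrist carton_orange; python3 wl.py pics/s4.png scene carton_orange
```

```text
(no output)
```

View pics/w4.png

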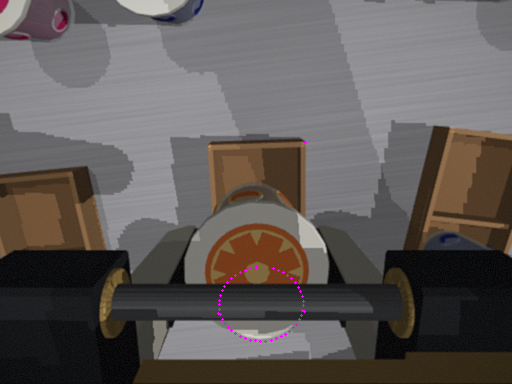

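View pics/s4.png

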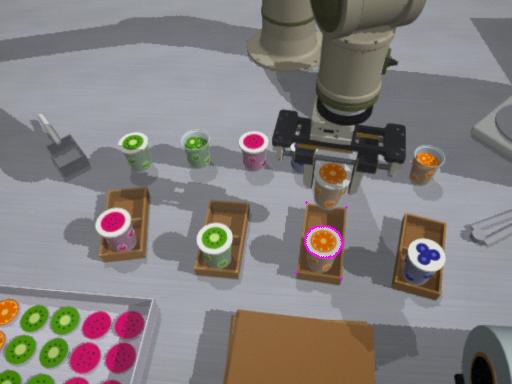

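The wrist view shows the carton's near corners at (208,146) and (305,142), as predicted, and the scene overlay sits on the packed orange cup at (323,241). I'll lower the cup.

Emit:
{"op": "move_arm", "data": {
  "increments": [
    [0,0,1,0,0,0],
    [0,0,7,0,0,0],
    [0,0,18,0,0,-0.5],
    [0,0,35,0,0,-0.5],
    [0,0,54,0,0,-1],
    [0,1,70,0,0,-1.5],
    [-1,1,80,0,0,-1.5],
    [-1,1,86,0,0,-1.5],
    [-1,1,89,0,0,-1.5],
    [-1,1,90,0,0,-1.5]
  ]
}}

```text
clock: 9.65
position: [0.6208, 0.1004, 0.0407]
ee_rot: [0.0, 0.046, 0.999, 0.0]
force: [-0.3, 0.7, -1.6]
gripper_width: 0.0609
```

Emit:
{"op": "move_arm", "data": {
  "increments": [
    [0,0,0,0,0,0],
    [0,0,0.5,0,0,0],
    [0,0,0.5,0,0,0],
    [0,0,1,0,0,0],
    [0,0,1,0,0,0],
    [0,0,1,0,0,0],
    [0,0,1,0,0,0],
    [0,0,1,0,0,0],
    [0,0,1,0,0,0],
    [0,0,1,0,0,0]
  ]
}}

```text
clock: 10.65
position: [0.6209, 0.1003, 0.0399]
ee_rot: [0.0, 0.046, 0.999, 0.0]
force: [-0.2, 0.3, 5.3]
gripper_width: 0.0606
```

Emit:
{"op": "move_arm", "data": {
  "increments": [
    [0,0,0,0,0,0],
    [0,0,0,0,0,0],
    [0,0,0,0,0,0],
    [0,0,0,0,0,0],
    [0,0,0,0,0,0],
    [0,0,0,0,0,0],
    [0,0,0,0,0,0],
    [0,0,0,0,0,0],
    [0,0,0,0,0,0],
    [0,0,0,0,0,0]
  ],
  "hand": -1
}}

```text
clock: 11.65
position: [0.6207, 0.1003, 0.0397]
ee_rot: [0.0, 0.046, 0.999, -0.0]
force: [-0.1, -0.4, 0.3]
gripper_width: 0.0928
```

```bash
python3 wl.py pics/w5.png wrist; python3 plan.py 621 100.5 130 - 1
```

```text
t 11.70 from [620.7 100.3  39.7] to [621.  100.5 130. ] yaw 84.7 rot [-0.  0.  0.] maxstep 19 mm
call 1 [[0, 0, -1, 0, 0, 0], [0, 0, -7, 0, 0, 0], [0, 0, -18, 0, 0, 0], [0, 0, -36, 0, 0, 0], [0, 0, -55, 0, 0, 0], [0, 0, -72, 0, 0, 0], [0, 0, -84, 0, 0, 0], [0, 0, -89, 0, 0, 0], [0, 0, -90, 0, 0, 0], [0, 0, -90, 0, 0, 0]]
```

View pics/w5.png

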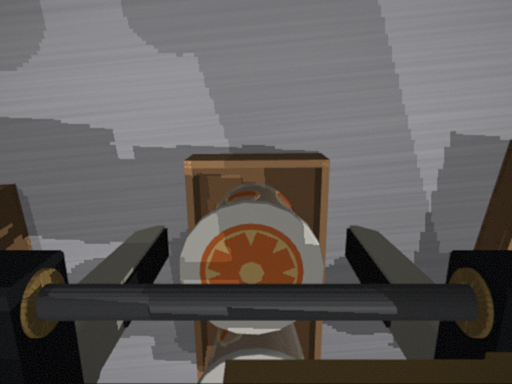

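The orange cup stands in its pocket, lid at (252,272), with the fingers clear on both sides. I'll go up and on to the blueberry cup.

Emit:
{"op": "move_arm", "data": {
  "increments": [
    [0,0,-1,0,0,0],
    [0,0,-7,0,0,0],
    [0,0,-18,0,0,0],
    [0,0,-36,0,0,0],
    [0,0,-55,0,0,0],
    [0,0,-72,0,0,0],
    [0,0,-84,0,0,0],
    [0,0,-89,0,0,0],
    [0,0,-90,0,0,0],
    [0,0,-90,0,0,0]
  ]
}}

```text
clock: 12.7
position: [0.6205, 0.1002, 0.1294]
ee_rot: [-0.0, 0.046, 0.999, -0.0]
force: [-0.1, -0.6, 0.5]
gripper_width: 0.0929
```

```bash
python3 plan.py 462.5 54 130 0 2
```

```text
t 12.70 from [620.5 100.2 129.4] to [462.5  54.  130. ] yaw 0.0 rot [-0.  -0.  84.7] maxstep 18 mm
call 1 [[1, 0, 0, 0, 0, 0.5], [2, -1, 0, 0, 0, 1], [6, -2, 0, 0, 0, 3], [11, -5, 0, 0, 0, 6.5], [20, -8, 0, 0, 0, 11], [31, -12, 0, 0, 0, 17], [45, -18, 0, 0, 0, 25], [60, -24, 0, 0, 0, 33.5], [77, -30, 0, 0, 0, 42.5], [93, -37, 0, 0, 0, 51.5]]
call 2 [[5, -16, 0, 0, 0, 8.5], [9, -30, 0, 0, 0, 16], [13, -41, 0, 0, 0, 22.5], [15, -50, 0, 0, 0, 27], [17, -56, 0, 0, 0, 30], [18, -60, 0, 0, 0, 32], [19, -61, 0, 0, 0, 33], [19, -62, 0, 0, 0, 33.5], [19, -62, 0, 0, 0, 33.5], [19, -62, 0, 0, 0, 33.5]]
```

Emit:
{"op": "move_arm", "data": {
  "increments": [
    [1,0,0,0,0,0.5],
    [2,-1,0,0,0,1],
    [6,-2,0,0,0,3],
    [11,-5,0,0,0,6.5],
    [20,-8,0,0,0,11],
    [31,-12,0,0,0,17],
    [45,-18,0,0,0,25],
    [60,-24,0,0,0,33.5],
    [77,-30,0,0,0,42],
    [93,-37,0,0,0,50.5]
  ]
}}

```text
clock: 13.7
position: [0.5235, 0.0719, 0.1296]
ee_rot: [-0.0, 0.471, 0.882, -0.0]
force: [0.7, 0.1, 0.3]
gripper_width: 0.0927
```

Emit:
{"op": "move_arm", "data": {
  "increments": [
    [5,-16,0,0,0,8.5],
    [9,-30,0,0,0,16.5],
    [13,-41,0,0,0,23],
    [15,-50,0,0,0,28],
    [17,-56,0,0,0,31],
    [18,-60,0,0,0,33],
    [19,-61,0,0,0,34],
    [19,-62,0,0,0,34],
    [19,-62,0,0,0,34],
    [19,-62,0,0,0,34]
  ]
}}

```text
clock: 14.7
position: [0.463, 0.0529, 0.1297]
ee_rot: [0.0, 0.706, 0.709, 0.0]
force: [0.1, 0.2, 0.2]
gripper_width: 0.0929
```

```bash
python3 wl.py pics/w6.png wrist cup_blueberry cup_orange; python3 plan.py 462.5 54 36 0 1
```

```text
t 14.75 from [462.9  52.9 129.7] to [462.5  54.   36. ] yaw 0.0 rot [ 0.  -0.   0.2] maxstep 20 mm
call 1 [[0, 0, 1, 0, 0, 0], [0, 0, 7, 0, 0, 0], [0, 0, 19, 0, 0, 0], [0, 0, 37, 0, 0, 0], [1, 0, 57, 0, 0, 0], [1, 0, 75, 0, 0, 0], [1, 0, 87, 0, 0, 0], [1, 0, 92, 0, 0, 0], [1, 0, 94, 0, 0, 0], [1, 0, 94, 0, 0, 0]]
```

View pics/w6.png

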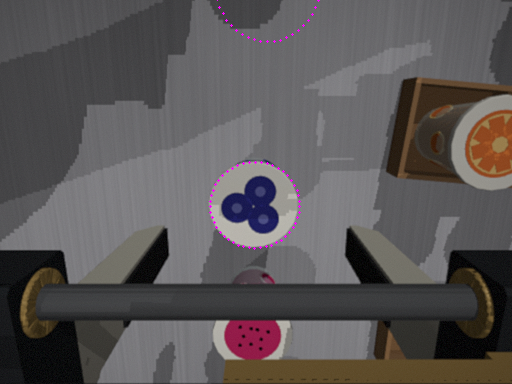

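The blueberry lid at (255,204) lies inside the predicted rim, and the placed orange cup stands upright at (497,143). I'll descend and grip.

Emit:
{"op": "move_arm", "data": {
  "increments": [
    [0,0,1,0,0,0],
    [0,0,7,0,0,0],
    [0,0,19,0,0,0],
    [0,0,37,0,0,0],
    [1,0,57,0,0,0],
    [1,0,75,0,0,0],
    [1,0,87,0,0,0],
    [1,0,92,0,0,0],
    [1,0,94,0,0,0],
    [1,0,94,0,0,0]
  ]
}}

```text
clock: 15.75
position: [0.4627, 0.0539, 0.0357]
ee_rot: [-0.0, 0.706, 0.708, -0.0]
force: [0.1, 1.0, 0.1]
gripper_width: 0.0931
```

Emit:
{"op": "move_arm", "data": {
  "increments": [
    [0,0,0,0,0,0],
    [0,0,0,0,0,0],
    [0,0,0,0,0,0],
    [0,0,0,0,0,0],
    [0,0,0,0,0,0],
    [0,0,0,0,0,0],
    [0,0,0,0,0,0],
    [0,0,0,0,0,0],
    [0,0,0,0,0,0],
    [0,0,0,0,0,0]
  ],
  "hand": 1
}}

```text
clock: 16.75
position: [0.4628, 0.0539, 0.0358]
ee_rot: [0.0, 0.706, 0.708, 0.0]
force: [-1.6, 0.3, 5.5]
gripper_width: 0.0607
```

Emit:
{"op": "move_arm", "data": {
  "increments": [
    [0,0,-1,0,0,0],
    [0,0,-7,0,0,0],
    [0,0,-19,0,0,0],
    [0,0,-37,0,0,0],
    [0,0,-57,0,0,0],
    [0,0,-75,0,0,0],
    [0,0,-87,0,0,0],
    [0,0,-93,0,0,0],
    [0,0,-96,0,0,0],
    [0,0,-96,0,0,0]
  ]
}}

```text
clock: 17.75
position: [0.4627, 0.054, 0.1317]
ee_rot: [0.0, 0.706, 0.708, 0.0]
force: [-0.1, 0.5, -1.5]
gripper_width: 0.0608
```

```bash
python3 wl.py pics/w7.png wrist;  python3 plan.py 633.5 285 135 76.1 2
```

```text
t 17.80 from [462.6  53.9 131.4] to [633.5 285.  135. ] yaw 76.1 rot [ -0.   -0.  -75.9] maxstep 31 mm
call 1 [[1, 1, 0, 0, 0, -0.5], [3, 3, 0, 0, 0, -1], [8, 6, 0, 0, 0, -3], [17, 13, 0, 0, 0, -5.5], [30, 22, 0, 0, 0, -10], [47, 35, -1, 0, 0, -15.5], [67, 50, -1, 0, 0, -22], [91, 68, -1, 0, 0, -30], [115, 86, -2, 0, 0, -38], [140, 104, -2, 0, 0, -46]]
call 2 [[4, 29, 0, 0, 0, -7.5], [7, 54, -1, 0, 0, -14.5], [10, 75, -1, 0, 0, -20], [12, 91, -1, 0, 0, -24], [13, 102, -1, 0, 0, -27], [14, 108, -1, 0, 0, -28.5], [14, 111, -1, 0, 0, -29.5], [14, 112, -1, 0, 0, -30], [14, 112, -1, 0, 0, -30], [14, 112, -1, 0, 0, -30]]
```

View pics/w7.png

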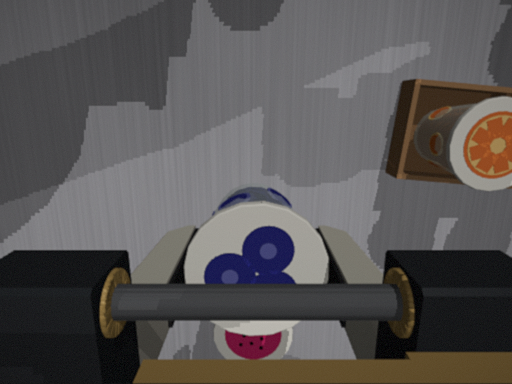

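The blueberry cup is held upright, lid centred at (257,268). I'll carry it.

Emit:
{"op": "move_arm", "data": {
  "increments": [
    [1,1,0,0,0,-0.5],
    [3,3,0,0,0,-1],
    [8,6,0,0,0,-3],
    [17,13,0,0,0,-5.5],
    [30,22,0,0,0,-10],
    [47,35,-1,0,0,-15.5],
    [67,50,-1,0,0,-22],
    [91,68,-1,0,0,-30],
    [115,86,-2,0,0,-38],
    [140,104,-2,0,0,-46]
  ]
}}

```text
clock: 18.8
position: [0.5672, 0.1962, 0.1337]
ee_rot: [0.0, 0.369, 0.929, 0.0]
force: [-0.3, 0.1, -0.6]
gripper_width: 0.0607
```

Emit:
{"op": "move_arm", "data": {
  "increments": [
    [4,29,0,0,0,-7.5],
    [7,54,-1,0,0,-14.5],
    [10,75,-1,0,0,-20],
    [12,91,-1,0,0,-24],
    [13,102,-1,0,0,-27],
    [14,108,-1,0,0,-28.5],
    [14,111,-1,0,0,-29.5],
    [14,112,-1,0,0,-30],
    [14,112,-1,0,0,-30],
    [14,112,-1,0,0,-30]
  ]
}}

```text
clock: 19.8
position: [0.6334, 0.2843, 0.1348]
ee_rot: [-0.0, 0.12, 0.993, -0.0]
force: [0.5, -0.0, -1.3]
gripper_width: 0.0607
```

```bash
python3 wl.py pics/w8.png wrist carton_blueberry carton_orange;  python3 plan.py 633.5 285 40 76.1 1
```

```text
t 19.85 from [633.5 284.4 134.8] to [633.5 285.   40. ] yaw 76.1 rot [-0.   0.   0.1] maxstep 20 mm
call 1 [[0, 0, 1, 0, 0, 0], [0, 0, 7, 0, 0, 0], [0, 0, 19, 0, 0, 0], [0, 0, 37, 0, 0, 0], [0, 0, 58, 0, 0, 0], [0, 1, 76, 0, 0, 0], [0, 1, 88, 0, 0, 0], [0, 1, 93, 0, 0, 0], [0, 1, 95, 0, 0, 0], [0, 1, 95, 0, 0, 0]]
```

View pics/w8.png

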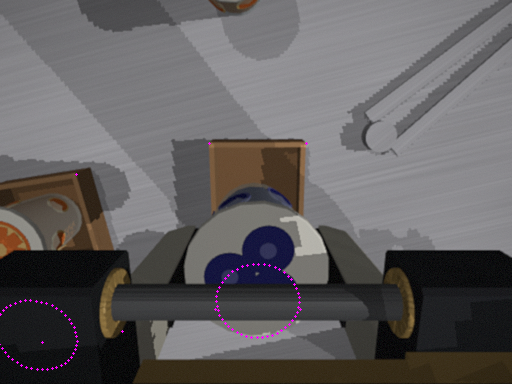

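The carton's near corners match at (209,142) and (306,143). I'll lower and release.

Emit:
{"op": "move_arm", "data": {
  "increments": [
    [0,0,1,0,0,0],
    [0,0,7,0,0,0],
    [0,0,19,0,0,0],
    [0,0,37,0,0,0],
    [0,0,58,0,0,0],
    [0,1,75,0,0,0],
    [0,1,86,0,0,0],
    [0,1,91,0,0,0],
    [0,1,94,0,0,0],
    [0,1,94,0,0,0]
  ]
}}

```text
clock: 20.85
position: [0.634, 0.2858, 0.0408]
ee_rot: [0.0, 0.12, 0.993, 0.0]
force: [-0.4, -0.3, -0.7]
gripper_width: 0.0611
```

Emit:
{"op": "move_arm", "data": {
  "increments": [
    [0,0,0,0,0,0],
    [0,0,0.5,0,0,0],
    [0,0,0.5,0,0,0],
    [0,0,1,0,0,0],
    [0,0,1,0,0,0],
    [0,0,1,0,0,0],
    [0,0,1,0,0,0],
    [0,0,1,0,0,0],
    [0,0,1,0,0,0],
    [0,0,1,0,0,0]
  ]
}}

```text
clock: 21.85
position: [0.634, 0.2858, 0.0399]
ee_rot: [0.0, 0.12, 0.993, 0.0]
force: [-0.3, -1.3, 5.1]
gripper_width: 0.0607
```

Emit:
{"op": "move_arm", "data": {
  "increments": [
    [0,0,0,0,0,0],
    [0,0,0,0,0,0],
    [0,0,0,0,0,0],
    [0,0,0,0,0,0],
    [0,0,0,0,0,0],
    [0,0,0,0,0,0],
    [0,0,0,0,0,0],
    [0,0,0,0,0,0],
    [0,0,0,0,0,0],
    [0,0,0,0,0,0]
  ],
  "hand": -1
}}

```text
clock: 22.85
position: [0.6339, 0.2858, 0.0397]
ee_rot: [0.0, 0.12, 0.993, -0.0]
force: [0.4, 0.4, 0.9]
gripper_width: 0.0928
```

```bash
python3 wl.py pics/w9.png wrist; python3 plan.py 633.5 285 135 - 1
```

```text
t 22.90 from [633.9 285.8  39.7] to [633.5 285.  135. ] yaw 76.2 rot [ 0.  0. -0.] maxstep 20 mm
call 1 [[0, 0, -1, 0, 0, 0], [0, 0, -7, 0, 0, 0], [0, 0, -19, 0, 0, 0], [0, 0, -37, 0, 0, 0], [0, -1, -58, 0, 0, 0], [0, -1, -76, 0, 0, 0], [0, -1, -88, 0, 0, 0], [0, -1, -94, 0, 0, 0], [0, -1, -95, 0, 0, 0], [0, -1, -95, 0, 0, 0]]
```

View pics/w9.png

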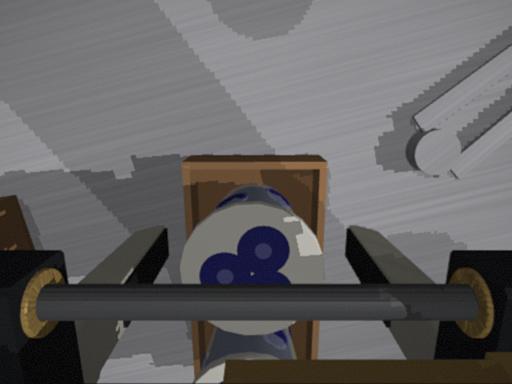

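The blueberry cup stands in its pocket with the fingers clear. Next is the dragonfruit cup.

Emit:
{"op": "move_arm", "data": {
  "increments": [
    [0,0,-1,0,0,0],
    [0,0,-7,0,0,0],
    [0,0,-19,0,0,0],
    [0,0,-37,0,0,0],
    [0,0,-58,0,0,0],
    [0,0,-76,0,0,0],
    [0,0,-88,0,0,0],
    [0,0,-94,0,0,0],
    [0,0,-95,0,0,0],
    [0,0,-95,0,0,0]
  ]
}}

```text
clock: 23.9
position: [0.6336, 0.2856, 0.1343]
ee_rot: [-0.0, 0.12, 0.993, -0.0]
force: [0.2, -0.1, 0.1]
gripper_width: 0.0932
```

```bash
python3 plan.py 462.5 -50.5 133 0 2
```

```text
t 23.90 from [633.6 285.6 134.3] to [462.5 -50.5 133. ] yaw 0.0 rot [-0.  -0.  76.2] maxstep 40 mm
call 1 [[0, -2, 0, 0, 0, 0.5], [1, -5, 0, 0, 0, 1], [3, -14, 0, 0, 0, 3], [6, -27, 0, 0, 0, 5.5], [11, -48, 0, 0, 0, 10], [17, -75, 0, 0, 0, 15.5], [25, -107, 0, 0, 0, 22.5], [34, -144, 1, 0, 0, 30], [43, -184, 1, 0, 0, 38], [52, -223, 1, 0, 0, 46]]
call 2 [[-21, -32, 0, 0, 0, 7.5], [-39, -60, 0, 0, 0, 14.5], [-54, -83, 0, 0, 0, 20], [-66, -101, 0, 0, 0, 24.5], [-73, -113, 0, 0, 0, 27], [-78, -120, 1, 0, 0, 29], [-80, -123, 1, 0, 0, 29.5], [-81, -124, 1, 0, 0, 30], [-81, -124, 1, 0, 0, 30], [-81, -124, 1, 0, 0, 30]]
```

Emit:
{"op": "move_arm", "data": {
  "increments": [
    [0,-2,0,0,0,0.5],
    [1,-5,0,0,0,1],
    [3,-14,0,0,0,3],
    [6,-27,0,0,0,5.5],
    [11,-48,0,0,0,10],
    [17,-75,0,0,0,15.5],
    [25,-107,0,0,0,22.5],
    [34,-144,0,0,0,30],
    [43,-184,0,0,0,38],
    [52,-223,0,0,0,46]
  ]
}}

```text
clock: 24.9
position: [0.5286, 0.0792, 0.1349]
ee_rot: [0.0, 0.502, 0.865, -0.0]
force: [0.7, 0.3, -0.6]
gripper_width: 0.093
```

Emit:
{"op": "move_arm", "data": {
  "increments": [
    [-21,-32,0,0,0,7.5],
    [-39,-60,0,0,0,14.5],
    [-54,-83,0,0,0,20],
    [-66,-101,0,0,0,24.5],
    [-73,-113,0,0,0,27],
    [-78,-120,1,0,0,29],
    [-80,-123,1,0,0,29.5],
    [-81,-124,1,0,0,30],
    [-81,-124,1,0,0,30],
    [-81,-124,1,0,0,30]
  ]
}}

```text
clock: 25.9
position: [0.4641, -0.0502, 0.1336]
ee_rot: [-0.0, 0.705, 0.709, 0.0]
force: [-0.3, -0.6, -0.5]
gripper_width: 0.0926
```

```bash
python3 wl.py pics/w10.png wrist cup_dragonfruit;  python3 plan.py 462.5 -50.5 36 0 1
```

```text
t 25.95 from [464.  -50.2 133.6] to [462.5 -50.5  36. ] yaw 0.0 rot [ 0.  -0.   0.3] maxstep 21 mm
call 1 [[0, 0, 1, 0, 0, 0], [0, 0, 7, 0, 0, 0], [0, 0, 20, 0, 0, 0], [0, -1, 38, 0, 0, 0], [0, -1, 59, 0, 0, 0], [0, -1, 78, 0, 0, 0], [0, -1, 90, 0, 0, 0.5], [0, -2, 96, 0, 0, 0.5], [0, -2, 98, 0, 0, 0.5], [0, -2, 98, 0, 0, 0.5]]
```

View pics/w10.png

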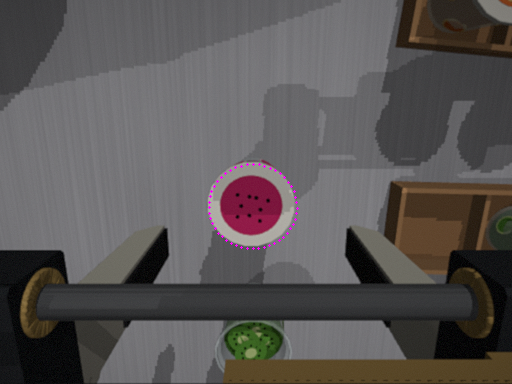

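The dragonfruit lid at (252,205) lies on the prediction to about a pixel. I'll descend, grip and lift.

Emit:
{"op": "move_arm", "data": {
  "increments": [
    [0,0,1,0,0,0],
    [0,0,7,0,0,0],
    [0,0,20,0,0,0],
    [0,-1,38,0,0,0],
    [0,-1,59,0,0,0],
    [0,-1,78,0,0,0],
    [0,-1,90,0,0,0.5],
    [0,-2,96,0,0,0.5],
    [0,-2,98,0,0,0.5],
    [0,-2,98,0,0,0.5]
  ]
}}

```text
clock: 26.95
position: [0.4617, -0.0508, 0.0356]
ee_rot: [-0.0, 0.709, 0.705, -0.0]
force: [0.2, -0.4, -0.2]
gripper_width: 0.093
```

Emit:
{"op": "move_arm", "data": {
  "increments": [
    [0,0,0,0,0,0],
    [0,0,0,0,0,0],
    [0,0,0,0,0,0],
    [0,0,0,0,0,0],
    [0,0,0,0,0,0],
    [0,0,0,0,0,0],
    [0,0,0,0,0,0],
    [0,0,0,0,0,0],
    [0,0,0,0,0,0],
    [0,0,0,0,0,0]
  ],
  "hand": 1
}}

```text
clock: 27.95
position: [0.4619, -0.0508, 0.0358]
ee_rot: [0.0, 0.709, 0.705, 0.0]
force: [-0.0, 0.5, 5.4]
gripper_width: 0.0609
```

Emit:
{"op": "move_arm", "data": {
  "increments": [
    [0,0,-1,0,0,0],
    [0,0,-7,0,0,0],
    [0,0,-19,0,0,0],
    [0,0,-37,0,0,0],
    [0,0,-57,0,0,0],
    [0,0,-75,0,0,0],
    [0,0,-87,0,0,0],
    [0,0,-95,0,0,0],
    [0,0,-98,0,0,0],
    [0,0,-98,0,0,0]
  ]
}}

```text
clock: 28.95
position: [0.4618, -0.0507, 0.1338]
ee_rot: [0.0, 0.709, 0.705, 0.0]
force: [0.2, -0.3, 0.1]
gripper_width: 0.0608
```

```bash
python3 wl.py pics/w11.png wrist;  python3 plan.py 606.5 -291 135 102.4 2
```

```text
t 29.00 from [461.6 -50.7 133.5] to [ 606.5 -291.   135. ] yaw -77.6 rot [-0.   0.  77.3] maxstep 30 mm
call 1 [[-1, 1, 0, 0, 0, 0.5], [-4, 2, 0, 0, 0, 1], [-9, 5, 0, 0, 0, 3], [-18, 11, 0, 0, 0, 6], [-31, 19, 0, 0, 0, 10], [-49, 30, 0, 0, 0, 15.5], [-70, 43, 0, 0, 0, 22.5], [-94, 57, -1, 0, 0, 30.5], [-120, 73, -1, 0, 0, 38.5], [-145, 89, -1, 0, 0, 47]]
call 2 [[-6, 28, 0, 0, 0, 8], [-11, 52, 0, 0, 0, 14.5], [-15, 72, 0, 0, 0, 20.5], [-18, 88, 0, 0, 0, 24.5], [-20, 98, -1, 0, 0, 27.5], [-22, 104, -1, 0, 0, 29.5], [-22, 107, -1, 0, 0, 30], [-22, 108, -1, 0, 0, 30.5], [-22, 108, -1, 0, 0, 30.5], [-22, 108, -1, 0, 0, 30.5]]
```

View pics/w11.png

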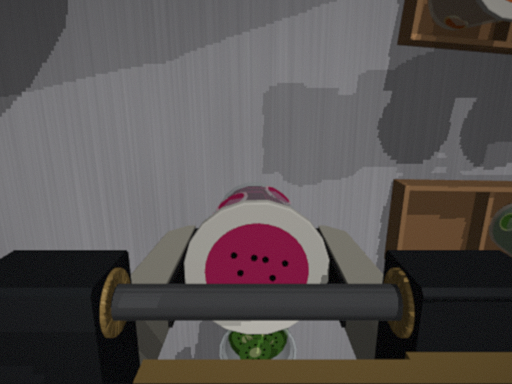

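The dragonfruit cup is held upright, lid centred at (257,268). I'll carry it.

Emit:
{"op": "move_arm", "data": {
  "increments": [
    [-1,1,0,0,0,0.5],
    [-4,2,0,0,0,1],
    [-9,5,0,0,0,3],
    [-18,11,0,0,0,6],
    [-31,19,0,0,0,10],
    [-49,30,0,0,0,15.5],
    [-70,43,0,0,0,22.5],
    [-94,57,-1,0,0,30.5],
    [-120,73,-1,0,0,38.5],
    [-145,89,-1,0,0,46.5]
  ]
}}

```text
clock: 30.0
position: [0.551, -0.1988, 0.1349]
ee_rot: [0.0, 0.932, 0.364, 0.0]
force: [0.2, -0.4, -0.4]
gripper_width: 0.0609
```

Emit:
{"op": "move_arm", "data": {
  "increments": [
    [-6,28,0,0,0,8],
    [-11,52,0,0,0,14.5],
    [-15,72,0,0,0,20.5],
    [-18,88,0,0,0,25],
    [-20,98,-1,0,0,28],
    [-22,104,-1,0,0,30],
    [-22,107,-1,0,0,30.5],
    [-22,108,-1,0,0,31],
    [-22,108,-1,0,0,31],
    [-22,108,-1,0,0,31]
  ]
}}

```text
clock: 31.0
position: [0.6078, -0.2896, 0.1357]
ee_rot: [-0.0, 0.994, 0.107, 0.0]
force: [0.4, -0.8, -0.1]
gripper_width: 0.0604
```

```bash
python3 wl.py pics/w12.png wrist carton_dragonfruit;  python3 plan.py 606.5 -291 40 102.4 1; python3 -c "
from workcell import ctrl;print(ctrl.read_state()['joint_positions'].round(2))"
```

```text
t 31.05 from [ 607.8 -289.6  135.8] to [ 606.5 -291.    40. ] yaw -77.6 rot [-0.  -0.  -0.2] maxstep 20 mm
call 1 [[0, 0, 1, 0, 0, 0], [0, 0, 7, 0, 0, 0], [0, 0, 19, 0, 0, 0], [-1, 0, 38, 0, 0, 0], [-1, 1, 58, 0, 0, 0], [-1, 1, 76, 0, 0, 0], [-1, 1, 89, 0, 0, 0], [-2, 1, 94, 0, 0, 0], [-2, 1, 96, 0, 0, 0], [-2, 1, 96, 0, 0, 0]]
[-0.01  0.7   0.61  1.82 -0.55  0.79 -0.48]
```

View pics/w12.png

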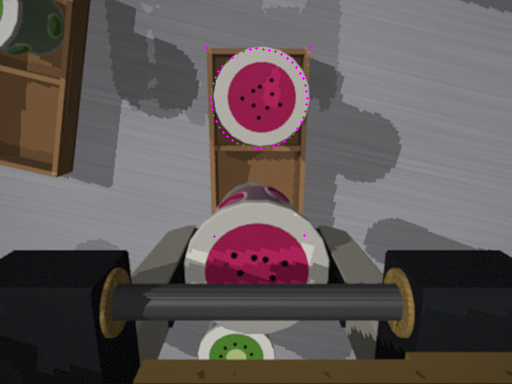

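Here the camera looks from the far side. The packed dragonfruit at (261,97) and the carton corners at (208,47) and (310,46) match to 1–2 px. I'll lower and release.

Emit:
{"op": "move_arm", "data": {
  "increments": [
    [0,0,1,0,0,0],
    [0,0,7,0,0,0],
    [0,0,19,0,0,0],
    [-1,0,38,0,0,0],
    [-1,1,58,0,0,0],
    [-1,1,76,0,0,0],
    [-1,1,87,0,0,0],
    [-2,1,92,0,0,0],
    [-2,1,95,0,0,0],
    [-2,1,95,0,0,0]
  ]
}}

```text
clock: 32.05
position: [0.6062, -0.2916, 0.0408]
ee_rot: [0.0, 0.994, 0.106, 0.0]
force: [0.8, 0.0, -0.8]
gripper_width: 0.0608
```

Emit:
{"op": "move_arm", "data": {
  "increments": [
    [0,0,0,0,0,0],
    [0,0,0.5,0,0,0],
    [0,0,0.5,0,0,0],
    [0,0,1,0,0,0],
    [0,0,1,0,0,0],
    [0,0,1,0,0,0],
    [0,0,1,0,0,0],
    [0,0,1,0,0,0],
    [0,0,1,0,0,0],
    [0,0,1,0,0,0]
  ]
}}

```text
clock: 33.05
position: [0.6063, -0.2915, 0.0399]
ee_rot: [0.0, 0.994, 0.106, 0.0]
force: [0.1, 0.6, 5.1]
gripper_width: 0.0608
```

Emit:
{"op": "move_arm", "data": {
  "increments": [
    [0,0,0,0,0,0],
    [0,0,0,0,0,0],
    [0,0,0,0,0,0],
    [0,0,0,0,0,0],
    [0,0,0,0,0,0],
    [0,0,0,0,0,0],
    [0,0,0,0,0,0],
    [0,0,0,0,0,0],
    [0,0,0,0,0,0],
    [0,0,0,0,0,0]
  ],
  "hand": -1
}}

```text
clock: 34.05
position: [0.6062, -0.2914, 0.0397]
ee_rot: [0.0, 0.994, 0.106, 0.0]
force: [-0.5, 0.7, 0.6]
gripper_width: 0.0929
```

Emit:
{"op": "move_arm", "data": {
  "increments": [
    [0,0,-1,0,0,0],
    [0,0,-7,0,0,0],
    [0,0,-19,0,0,0],
    [0,0,-37,0,0,0],
    [0,0,-58,0,0,0],
    [0,0,-76,0,0,0],
    [0,0,-88,0,0,0],
    [0,0,-94,0,0,0],
    [0,0,-95,0,0,0],
    [0,0,-95,0,0,0]
  ]
}}

```text
clock: 35.05
position: [0.606, -0.2912, 0.1344]
ee_rot: [-0.0, 0.994, 0.106, -0.0]
force: [0.2, -0.4, 0.3]
gripper_width: 0.0929
```

```bash
python3 wl.py pics/w13.png wrist cup_kiwi;  python3 plan.py 481 -299.7 134 0 2
```

```text
t 35.10 from [ 605.9 -291.1  134.1] to [ 481.  -299.7  134. ] yaw 0.0 rot [ -0.1   0.  -77.8] maxstep 13 mm
call 1 [[-1, 0, 0, 0, 0, -0.5], [-2, 0, 0, 0, 0, -1], [-5, -1, 0, 0, 0, -3], [-9, -1, 0, 0, 0, -6], [-16, -2, 0, 0, 0, -10], [-25, -4, 0, 0, 0, -16], [-36, -5, 0, 0, 0, -23], [-49, -7, 0, 0, 0, -30.5], [-62, -9, 0, 0, 0, -39], [-75, -11, 0, 0, 0, -47]]
call 2 [[-7, -10, 0, 0, 0, -8], [-13, -20, 0, 0, 0, -15], [-19, -27, 0, 0, 0, -20.5], [-23, -33, 0, 0, 0, -25], [-25, -37, 0, 0, 0, -27.5], [-27, -39, 0, 0, 0, -29.5], [-28, -40, 0, 0, 0, -30.5], [-28, -41, 0, 0, 0, -30.5], [-28, -41, 0, 0, 0, -30.5], [-28, -41, 0, 0, 0, -30.5]]
```

View pics/w13.png

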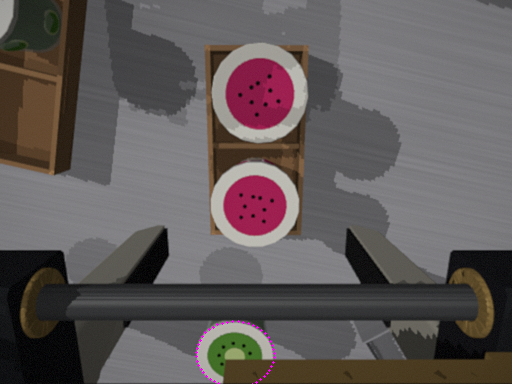

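Both dragonfruit cups stand upright in the carton, at (259,93) and (255,204). The kiwi cup at (235,353) matches its predicted rim.

Emit:
{"op": "move_arm", "data": {
  "increments": [
    [-1,0,0,0,0,-0.5],
    [-2,0,0,0,0,-1],
    [-5,-1,0,0,0,-3],
    [-9,-1,0,0,0,-6],
    [-16,-2,0,0,0,-10],
    [-25,-4,0,0,0,-16],
    [-36,-5,0,0,0,-23],
    [-49,-7,0,0,0,-30.5],
    [-62,-9,0,0,0,-39],
    [-75,-11,0,0,0,-47]
  ]
}}

```text
clock: 36.1
position: [0.5297, -0.2966, 0.1347]
ee_rot: [0.0, 0.868, 0.497, -0.0]
force: [-0.1, -0.5, -0.6]
gripper_width: 0.0929
```

Emit:
{"op": "move_arm", "data": {
  "increments": [
    [-7,-10,0,0,0,-8],
    [-13,-20,0,0,0,-15],
    [-19,-27,0,0,0,-20.5],
    [-23,-33,0,0,0,-25],
    [-25,-37,0,0,0,-27.5],
    [-27,-39,0,0,0,-29.5],
    [-28,-40,0,0,0,-30.5],
    [-28,-41,0,0,0,-31],
    [-28,-41,0,0,0,-31],
    [-28,-41,0,0,0,-31]
  ]
}}

```text
clock: 37.1
position: [0.4812, -0.2995, 0.1346]
ee_rot: [0.0, 0.706, 0.708, 0.0]
force: [-0.1, 1.2, -0.8]
gripper_width: 0.093
```

```bash
python3 wl.py pics/w14.png wrist cup_kiwi open_kiwi;  python3 plan.py 481 -299.7 36 0 1
```

```text
t 37.15 from [ 481.2 -299.5  134.6] to [ 481.  -299.7   36. ] yaw 0.0 rot [0.  0.  0.2] maxstep 21 mm
call 1 [[0, 0, 1, 0, 0, 0], [0, 0, 7, 0, 0, 0], [0, 0, 20, 0, 0, 0], [0, 0, 39, 0, 0, 0], [0, 0, 60, 0, 0, 0], [0, 0, 79, 0, 0, 0], [0, 0, 91, 0, 0, 0], [0, 0, 97, 0, 0, 0], [0, 0, 99, 0, 0, 0], [0, 0, 99, 0, 0, 0]]
```

View pics/w14.png

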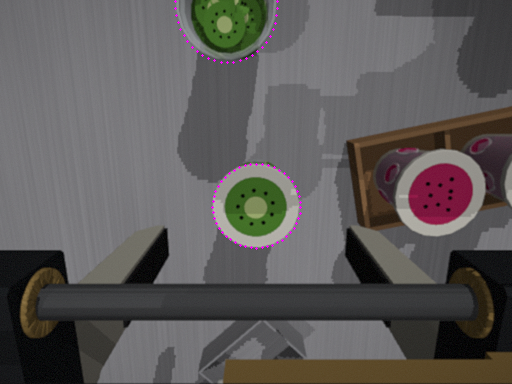

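The sealed kiwi lid at (257,206) matches. The open kiwi cup above it at (228,20) and the scoop at the bottom are clear of the fingers.

Emit:
{"op": "move_arm", "data": {
  "increments": [
    [0,0,1,0,0,0],
    [0,0,7,0,0,0],
    [0,0,20,0,0,0],
    [0,0,39,0,0,0],
    [0,0,60,0,0,0],
    [0,0,79,0,0,0],
    [0,0,91,0,0,0],
    [0,0,97,0,0,0],
    [0,0,99,0,0,0],
    [0,0,99,0,0,0]
  ]
}}

```text
clock: 38.15
position: [0.4811, -0.2997, 0.0358]
ee_rot: [0.0, 0.706, 0.708, 0.0]
force: [0.2, 0.1, 0.2]
gripper_width: 0.0932
```

Emit:
{"op": "move_arm", "data": {
  "increments": [
    [0,0,0,0,0,0],
    [0,0,0,0,0,0],
    [0,0,0,0,0,0],
    [0,0,0,0,0,0],
    [0,0,0,0,0,0],
    [0,0,0,0,0,0],
    [0,0,0,0,0,0],
    [0,0,0,0,0,0],
    [0,0,0,0,0,0],
    [0,0,0,0,0,0]
  ],
  "hand": 1
}}

```text
clock: 39.15
position: [0.4811, -0.2997, 0.0359]
ee_rot: [0.0, 0.706, 0.708, 0.0]
force: [-0.7, -0.5, 4.8]
gripper_width: 0.0605
```

Emit:
{"op": "move_arm", "data": {
  "increments": [
    [0,0,-1,0,0,0],
    [0,0,-7,0,0,0],
    [0,0,-20,0,0,0],
    [0,0,-39,0,0,0],
    [0,0,-61,0,0,0],
    [0,0,-82,0,0,0],
    [0,0,-98,0,0,0],
    [0,0,-108,0,0,0],
    [0,0,-114,0,0,0],
    [0,0,-114,0,0,0]
  ]
}}

```text
clock: 40.15
position: [0.4812, -0.2997, 0.1504]
ee_rot: [0.001, 0.706, 0.708, 0.0]
force: [-0.8, 1.3, -1.7]
gripper_width: 0.0611
```

```bash
python3 wl.py pics/w15.png wrist;  python3 plan.py 624.5 -89 150 88.6 2
```

```text
t 40.20 from [ 480.9 -299.5  149.7] to [624.5 -89.  150. ] yaw -91.4 rot [ 0.  -0.  91.6] maxstep 27 mm
call 1 [[1, 1, 0, 0, 0, 0.5], [3, 2, 0, 0, 0, 1.5], [8, 5, 0, 0, 0, 3.5], [16, 11, 0, 0, 0, 7], [27, 19, 0, 0, 0, 12], [43, 29, 0, 0, 0, 18.5], [61, 42, 0, 0, 0, 27], [83, 57, 0, 0, 0, 36], [105, 72, 0, 0, 0, 46], [127, 88, 0, 0, 0, 55.5]]
call 2 [[24, -9, 0, 0, 0, 9], [45, -17, 0, 0, 0, 17.5], [63, -24, 0, 0, 0, 24], [76, -29, 0, 0, 0, 29], [85, -33, 0, 0, 0, 32.5], [90, -35, 0, 0, 0, 34.5], [92, -36, 0, 0, 0, 35.5], [93, -36, 0, 0, 0, 36], [93, -36, 0, 0, 0, 36], [93, -36, 0, 0, 0, 36]]
```

View pics/w15.png

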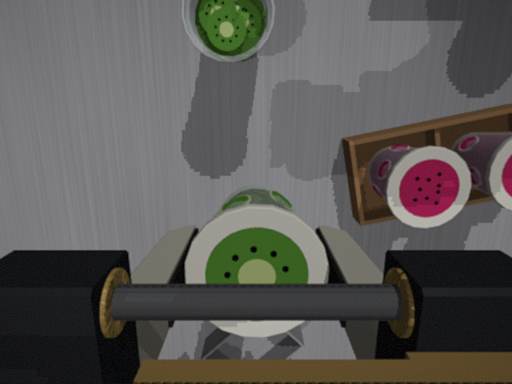

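The kiwi cup is held upright, lid centred at (257,268). I'll carry it, with the turn kept under 8.5° per row.

Emit:
{"op": "move_arm", "data": {
  "increments": [
    [1,1,0,0,0,0.5],
    [3,2,0,0,0,1.5],
    [8,5,0,0,0,4],
    [16,11,0,0,0,8],
    [27,19,0,0,0,14],
    [43,29,0,0,0,21],
    [61,42,0,0,0,29],
    [83,57,0,0,0,37],
    [105,72,0,0,0,45],
    [127,88,0,0,0,53]
  ]
}}

```text
clock: 41.2
position: [0.5689, -0.1711, 0.1491]
ee_rot: [-0.0, 0.949, 0.316, -0.0]
force: [-0.4, -0.1, -0.4]
gripper_width: 0.061
```

```bash
python3 plan.py 624.5 -89 150 88.6 1
```

```text
t 41.20 from [ 568.9 -171.1  149.1] to [624.5 -89.  150. ] yaw -91.4 rot [-0.   0.  38.2] maxstep 21 mm
call 1 [[1, 0, 0, 0, 0, 0.5], [7, -2, 0, 0, 0, 3], [19, -7, 0, 0, 0, 8], [37, -13, 0, 0, 0, 15], [57, -20, -1, 0, 0, 23], [75, -26, -1, 0, 0, 30.5], [87, -30, -1, 0, 0, 35.5], [92, -32, -1, 0, 0, 37.5], [94, -32, -1, 0, 0, 38], [94, -32, -1, 0, 0, 38]]
```

Emit:
{"op": "move_arm", "data": {
  "increments": [
    [22,-8,0,0,0,8],
    [43,-15,0,0,0,16],
    [61,-21,0,0,0,23.5],
    [75,-26,0,0,0,29.5],
    [84,-30,0,0,0,33.5],
    [89,-32,0,0,0,36],
    [92,-32,0,0,0,37.5],
    [93,-33,0,0,0,38],
    [93,-33,0,0,0,38],
    [93,-33,0,0,0,38]
  ]
}}

```text
clock: 42.2
position: [0.6224, -0.0902, 0.1497]
ee_rot: [0.0, 1.0, -0.007, -0.0]
force: [0.0, 0.0, -0.6]
gripper_width: 0.061
```

```bash
python3 wl.py pics/w16.png wrist carton_kiwi; python3 plan.py 624.5 -89 40 88.6 1
```

```text
t 42.25 from [622.4 -90.3 149.8] to [624.5 -89.   40. ] yaw -91.4 rot [ 0.  -0.   0.6] maxstep 23 mm
call 1 [[0, 0, 2, 0, 0, 0], [0, 0, 8, 0, 0, 0], [0, 0, 22, 0, 0, 0], [1, -1, 43, 0, 0, 0], [1, -1, 67, 0, 0, 0.5], [2, -1, 87, 0, 0, 0.5], [2, -1, 102, 0, 0, 0.5], [2, -1, 108, 0, 0, 0.5], [2, -1, 110, 0, 0, 0.5], [2, -1, 110, 0, 0, 0.5]]
```

View pics/w16.png

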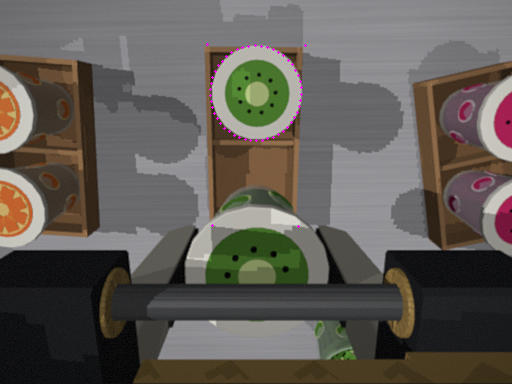

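The packed kiwi cup at (257,93) matches the prediction. The carton edges sit about 2–3 px to the left of it (206 and 300), roughly 2 mm towards +y, so I'm nudging 1 mm that way. I'll lower and release.

Emit:
{"op": "move_arm", "data": {
  "increments": [
    [0,0,2,0,0,0],
    [1,-1,8,0,0,0],
    [2,-2,22,0,0,0],
    [2,-2,43,0,0,0],
    [2,-2,66,0,0,0.5],
    [2,-2,86,0,0,0.5],
    [2,-2,100,0,0,0.5],
    [2,-2,106,0,0,0.5],
    [2,-2,109,0,0,0.5],
    [2,-2,109,0,0,0.5]
  ]
}}

```text
clock: 43.25
position: [0.6249, -0.0879, 0.0408]
ee_rot: [0.0, 1.0, -0.011, 0.0]
force: [-0.1, 0.6, -1.1]
gripper_width: 0.0606
```

Emit:
{"op": "move_arm", "data": {
  "increments": [
    [0,0,0,0,0,0],
    [0,0,0.5,0,0,0],
    [0,0,0.5,0,0,0],
    [0,0,1,0,0,0],
    [0,0,1,0,0,0],
    [0,0,1,0,0,0],
    [0,0,1,0,0,0],
    [0,0,1,0,0,0],
    [0,0,1,0,0,0],
    [0,0,1,0,0,0]
  ]
}}

```text
clock: 44.25
position: [0.6249, -0.0877, 0.0399]
ee_rot: [-0.0, 1.0, -0.011, 0.0]
force: [-0.5, 0.7, 5.4]
gripper_width: 0.0608
```

Emit:
{"op": "move_arm", "data": {
  "increments": [
    [0,0,0,0,0,0],
    [0,0,0,0,0,0],
    [0,0,0,0,0,0],
    [0,0,0,0,0,0],
    [0,0,0,0,0,0],
    [0,0,0,0,0,0],
    [0,0,0,0,0,0],
    [0,0,0,0,0,0],
    [0,0,0,0,0,0],
    [0,0,0,0,0,0]
  ],
  "hand": -1
}}

```text
clock: 45.25
position: [0.6247, -0.0878, 0.0397]
ee_rot: [0.0, 1.0, -0.011, 0.0]
force: [-0.6, -0.1, 0.2]
gripper_width: 0.0928
```

Emit:
{"op": "move_arm", "data": {
  "increments": [
    [0,0,-1,0,0,0],
    [0,0,-7,0,0,0],
    [0,0,-19,0,0,0],
    [0,0,-39,0,0,0],
    [0,0,-63,0,0,0],
    [0,0,-90,0,0,0],
    [0,0,-118,0,0,0],
    [0,0,-142,0,0,0],
    [0,0,-158,0,0,0],
    [0,0,-160,0,0,0]
  ]
}}

```text
clock: 46.25
position: [0.6255, -0.0881, 0.2021]
ee_rot: [-0.0, 1.0, -0.011, 0.002]
force: [0.4, 0.7, -1.1]
gripper_width: 0.0927
```

Emit:
{"op": "move_arm", "data": {
  "increments": [
    [4,0,0,0,0,0],
    [15,0,0,0,0,0],
    [32,0,0,0,0,0],
    [54,0,0,0,0,0],
    [80,0,-10,0,0,0],
    [106,0,-20,0,0,0],
    [128,0,-30,0,0,0],
    [143,0,-40,0,0,0],
    [150,0,-40,0,0,0],
    [150,0,-40,0,0,0]
  ]
}}

```text
clock: 47.25
position: [0.775, -0.0912, 0.2378]
ee_rot: [0.0, 1.0, -0.011, -0.001]
force: [-0.9, -0.1, 0.8]
gripper_width: 0.0932
```

```bash
for c in scene top wrist; do python3 wl.py pics/f_$c.png $c; done; python3 -c "
from workcell import ctrl
s=ctrl.read_state();print(s['clock'],s['position'])"
```

```text
47.4 [ 0.77368376 -0.09122372  0.23853748]
```

View pics/f_scene.png

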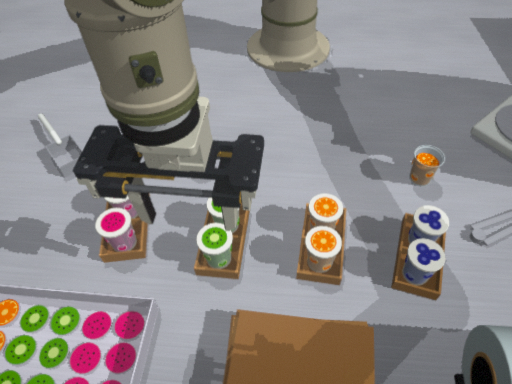

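View pics/f_top.png

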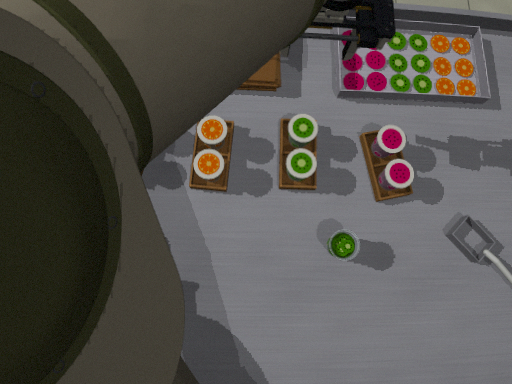

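View pics/f_wrist.png

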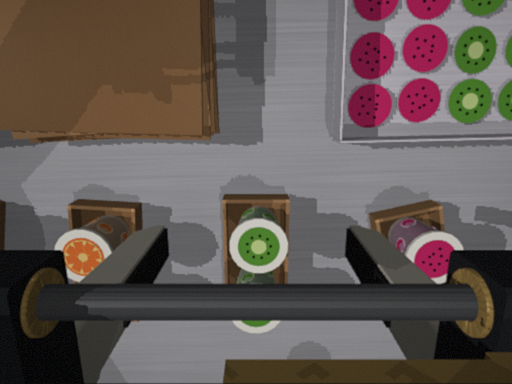

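In the scene, top and wrist views every carton holds two matching upright cups. The open kiwi cup (top view, 344,245) and the open orange cup (scene view, 427,160) stand where they began, and the gripper is empty and clear of everything.

```bash
python3 -c "
from workcell import ctrl
print(ctrl.finish_job())"
```

```text
the job is handed in; nothing more can be done
None
```

All four sealed cups (orange, blueberry, dragonfruit, kiwi) are in the empty pockets of their matching cartons. The job was handed in at about 47 s of the 109 s allowed, and no verdict was reported.

**Handling:** The pads closed on each rim (about 61 mm wide). Each cup was set down with only about 5 N of contact before release. I did not monitor the peak forces inside each move. The readings at the end of each move stayed under 6 N.

**Last checks:** Between them, the scene, top and wrist pictures show every carton with two upright cups of the same fruit. Both open cups stand where they started, and the arm is clear at a height of 0.24 m. In the top view the arm hid the blueberry carton and the open orange cup, so those two were confirmed only in the scene view.

**Disagreements:**
- The two-view fit read the cup heights at 66–69 mm and the carton walls at 22–24 mm, against the stated 71 and 26 mm.
- The two views differed by up to about 3 mm in cup position.
- The network missed the kiwi carton in the scene view. The wrist view showed that carton about 2 mm off my fit, so I nudged the placement by 1 mm.

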